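# Slide the drip tray under the draining rack

## Task

Slide the white enamel drip tray lengthwise in under the low wooden draining rack, so that it lies squarely between the runners with its near end flush with the rack's front edge. Only push it, gently, with the fingertips or the outside of the fingers: keep it flat on the ledge, never grip, lift or tip it, and do not shove against the rack or disturb anything else.

Things in the scene. Friction and masses are not known exactly. Their poses are not given: they have to be found in the camera images.
- tray: white enamel tray with a blue rim, open on top, loose, 150 mm long (x), 120 wide (y), 22 tall, walls upright, 5 mm thick, about 0.3 to 0.55 kg. Origin: centre of its underside; x runs lengthwise, roughly the way it has to slide; z up. It starts flat on the ledge (z = 0), 45 to 110 mm short of the rack, up to 40 mm off the rack's centre line, turned up to 0.3 rad from square
- rack: low slatted wooden rack fixed to the ledge, 280 mm deep (x), 194 wide (y), 41 tall: a bridge on two 25 mm wide runners. The tunnel between them is 144 mm wide, with 27 mm headroom. Origin: on the ledge, at the middle of the front edge (tunnel mouth, facing roughly world -y); x points into the tunnel, z up. With the tray home, its origin lies 75 mm inside on the rack's x axis
- sieve: green plastic sieve, 144 mm across, 45 mm tall, standing on the rear half of the rack (its nearest side is 125 mm or more behind the rack's front edge); origin: centre of its underside. A bystander: leave it alone
- mortar: dark wooden mortar, 185 mm across, 190 mm tall, with its pestle leaning in it (top 380 mm up); origin: centre of its underside. A bystander: leave it alone
- plates: stacked pair of white enamel plates with blue rims, 224 mm across, 30 mm tall; origin: centre of the underside. A bystander: leave it alone
- ladle: stainless steel ladle, 320 mm long, 30 mm tall, lying flat; origin near mid-length, +x towards its bowl. A bystander: leave it alone
- mug: blue enamel mug, 80 mm across, 80 mm tall; origin: centre of its underside. A bystander: leave it alone
Not all that is in view belongs to the job. Leave any black or purple look-alike of the tray alone.

How it is judged (in metres and radians):
On the way:
1. the tray's leading end has gone in through the mouth, flat, while most of the tray is still outside (x of tray in the frame of rack between -0.06 and 0.04 m and y of tray in the frame of rack between -0.03 and 0.03 m and angle between tray's own z axis and vertical below 0.05 rad), for 0.05 s.
At the end, for the whole second after the job is handed in: the tray lies flat and at rest on the ledge under the rack, between the runners (centre within 20 mm of the rack's centre line), square to it within 0.1 rad, its near end flush with the rack's front edge: at most 10 mm out or 12 mm in (x of tray in the frame of rack between 0.065 and 0.087 m and y of tray in the frame of rack between -0.02 and 0.02 m and angle between the x axis of tray and the x axis of rack, either way round below 0.1 rad and angle between tray's own z axis and vertical below 0.03 rad and height (world z) of tray below 0.003 m and linear speed of tray below 0.01 m/s); the robot touches nothing.
It fails at once if the tray is lifted off the ledge by more than 6 mm or tipped by more than 0.1 rad (height (world z) of tray above 0.006 m or angle between tray's own z axis and vertical above 0.1 rad).
It fails at once if the tray is gripped or pushed roughly: more than 20 N between fingers and tray (contact force between the fingers and tray above 20 N).
It fails at once if the rack is shoved: more than 20 N from the robot (contact force between any of the fingers, the arm and rack above 20 N).
It fails at once if a bystander is moved by more than 15 mm (distance of any of sieve, mortar, plates, ladle, mug from where it was at the start of the episode above 0.015 m).
It also fails if it takes over 67 s, if anything falls off the work surface, if the arm or the gripper's body presses on something with over 40 N, if the wrist force passes 120 N, or if a joint passes its speed limit or range.

## Robot

A 6-joint arm with a two-finger parallel gripper is mounted at the origin on the work surface. World frame = base frame: x ahead of the robot, y to its left, z up, the work surface at z = 0. Lengths are in m, angles in degrees, forces in N, time in s.
With the tool pointing down it reaches from about 0.4 to 0.825 m from the base axis. Payload 7 kg.
Tool frame: the origin (TCP) lies at the very end of the fingers, on their centre line; the grasp point (between the pads) lies 19 mm behind it; z points along the fingers, y is the line along which they close (so a half turn about z gives the same grasp; the last joint's range is limited). The gripper opens to 88 mm and grips with 3 to 60 N. Pads are 19 mm wide; open, the fingers measure 130 mm over their backs; the gripper's body (78 mm by 193 mm) begins 47 mm behind the grasp point.
Start: joints at [86.58, 20.546, 0.682, 0, -70.136, -16.507], TCP at [0.23, 0.635, 0.227] pointing down, gripper open.
Joint ranges: [-176.03, 176.03], [-82.01, 121.73], [-58.28, 71.71], [-173.87, 95.51], [-174.79, -0.11], [-173.66, 173.66]. Speed limits (degrees/s): [136.94, 136.94, 172.46, 180, 180, 180].

## Interface

Orientations are given as [roll, pitch, yaw] about the fixed x, y, z axes, in that order (R = Rz(yaw) Ry(pitch) Rx(roll)).
In Python, from plant import r gives the robot as it stands. The module is installed in compiled form; this text tells all that it offers.
- The arm moves only by the tool jog_arm, never from a script. Its arguments are lists of equal length, an entry for each row: "travel": the shift along the tool's x, y, z each as a share of 50 cm, from -1 to 1, a list of three; "dr": the turn, a rotation vector about the tool's x, y, z each as a share of 360 degrees, from -1 to 1, a list of three; "claw": the opening, from 0 (shut) to 1 (fully open). A call has exactly 10 rows; each row is the pose to reach, as a shift and turn from the pose commanded when the call began, along the tool's axes at that moment, turning the shorter way round; what a row does not reach only later rows make up. A row lasts 1/8 s, in which the tool goes at most 62.5 mm and 10.7 degrees, less where a joint would pass 70% of its speed; a pose out of reach is approached as far as the arm can. A call with a number of a shift or a turn outside -1 to 1 is refused whole. A call with a gripper value outside its range is refused whole. The fingers move at their own pace and stop on an object; "newtons" is the grip in N (left out, the last holds). Time passes only in rows, so rows that repeat a pose let the fingers close, or fill a call up. It gives the time, the measured TCP pose, the force, the opening and the grip force at its end, in the units of the state.
- r.get_state(): the state, without advancing time (a new reading comes with each control period).
- r.capture(name): name is "side" or "top" or "wrist"; returns a dict with "pixels" (400x640x3 uint8, red, green, blue), "range_z" (400x640 float32, m along the optical axis (not along the pixel's ray), 0 where there is no reading), "fx", "fy", "cx", "cy" (pixels), "position" and "attitude" of the camera in the world; the wrist camera has in their place "hand_eye" (4x4, takes a point from camera to tool coordinates, whose origin is the TCP and whose axes are the flange's). Camera axes: x right, y up, looking along -z (the intrinsics and any distortion apply to the point x, -y, -z); pixel columns grow to the right and rows downward; lengths in m; the calibration is good to about 2 mm. The wrist camera is an equidistant fisheye: a pixel r from the principal point sees the ray r / f radians off the axis. A picture is of the moment at which its call begins: read the wrist's pose just before it.
- r.close_job(): hands the job in; it is judged then, once.
Trained networks look in the newest picture that a camera, given by its name, has taken for a name from the list of things; names that differ only in an ending like _2 or _b are one class to them, and where a whole thing is asked for, a point or a joint stands for the part that bears it (a point fixed in the world has none). Each returns a list of dicts, best first, with "conf" (0 to 1); they miss things now and then, are a little off and sometimes report something else, mostly with a low value. They report only what shows in the picture. A call takes as long as a camera call. They do not tell look-alikes from the thing itself.
- r.boxes_of(name, camera): "extent" ([left, top, right, bottom] in pixels, round what is visible of it).
- r.regions_of(name, camera): "pixels" (400x640 bool, what is visible of it) and "extent" ([left, top, right, bottom] in pixels, round what is visible of it).
- r.tip_of(name, camera): "at" ([column, row] in pixels: a listed point, or the origin of a listed thing).
The state is a dict: "time_s": time; "joints": joint angles; "qd": joint speeds; "joint_torque": joint torques, N m; "tcp_pos": TCP position; "eef_rot": TCP orientation; "contact_force": force on the tool from outside, world axes, zero at the start; "moment": the same for the moment, N m; "gripper_width": finger opening in m; "gripper_force": force on a finger pad.
Only numpy, scipy, OpenCV 4.12 (cv2) and the standard library are available. Lean on these libraries where they do the work, as an engineer would, in place of code of your own. Each camera call takes 0.05 s, during which the arm holds its last target. There are 200 camera calls.

## Working session

There is one attempt and no reset: what is moved stays moved. The work goes in short steps, Python scripts to look and compute and a tool call to move; the robot and the scene stay as the last step left them, time stands still between calls to the robot, and variables do not carry over. Pictures are saved under pics/ and viewed, at most 10 in all, crops included, and the job is handed in when it is done.

Besides the shell and the picture viewer there is one more tool, called after "Call:" as name(argument=value, ...), one argument or row to a line, values as JSON. jog_arm: Moves the arm, as the interface text tells. Its arguments: {"type":"object","properties":{"travel":{"type":"array"},"dr":{"type":"array"},"claw":{"type":"array"},"newtons":{"type":"number"}},"required":["travel","dr","claw"]}

```bash
mkdir -p pics
cat > h.py <<'E'
import numpy as np, cv2
from scipy.spatial.transform import Rotation as R
from plant import r
def pts(c):
    z=c["range_z"]; v,u=np.mgrid[0:400,0:640]
    P=np.stack([(u-c["cx"])/c["fx"]*z,-(v-c["cy"])/c["fy"]*z,-z],-1)
    return P
def save(c,n): cv2.imwrite("pics/"+n,c["pixels"][:,:,::-1])
E
python3 - <<'E'
from h import *
s=r.get_state(); print(s)
for n in("top","side"):
    c=r.capture(n); save(c,n+"0.png"); print(n,{k:c[k] for k in c if k not in("pixels","range_z")})
    for t in("tray","rack","sieve","mortar","plates","ladle","mug"):
        print(t,[(np.round(b["extent"]),round(b["conf"],2)) for b in r.boxes_of(t,n)])
E
```

```text
{'time_s': 0.0, 'joints': array([ 8.65812560e+01,  2.05905060e+01,  6.31070159e-01, -1.91870112e-02,
       -7.01353075e+01, -1.65067692e+01]), 'qd': array([-0.01903674,  0.08725355, -0.02017143,  0.03115099, -0.01339333,
       -0.07925046]), 'joint_torque': array([-2.18263383e-03, -5.82717276e+01,  2.93053025e+01,  6.99723065e+00,
        6.76953845e-03, -1.62989627e-04]), 'tcp_pos': array([0.22990331, 0.63409988, 0.22561557]), 'eef_rot': array([ 1.79904036e+02, -9.62830386e-03, -1.99320398e+01]), 'contact_force': array([ 0.34237617, -0.01991387, -0.43924468]), 'moment': array([-0.00050473, -0.02919861,  0.03102566]), 'gripper_force': 0.0, 'gripper_width': 0.08755713781646227}
top {'fx': 419.5696857381374, 'fy': 419.5696857381374, 'cx': 318.5015602928317, 'cy': 201.34163728804918, 'position': array([0.44976064, 0.02161277, 1.36278211]), 'attitude': array([  4.77735752,   1.26116137, -91.51572685])}
tray [(array([243., 262., 297., 311.]), 0.86), (array([227., 110., 276., 162.]), 0.85), (array([330., 183., 383., 223.]), 0.64), (array([344., 245., 392., 302.]), 0.59)]
rack [(array([21
[... 296 characters left out ...]
844, 'fy': 378.2255040044844, 'cx': 318.1907075842621, 'cy': 198.5512162013981, 'position': array([ 0.30114586, -0.97633953,  0.73231067]), 'attitude': array([ 57.37128901,  -0.31273393, -12.78151154])}
tray [(array([228., 229., 295., 272.]), 0.79), (array([224., 177., 268., 211.]), 0.78), (array([350., 162., 389., 182.]), 0.73), (array([311., 215., 366., 254.]), 0.61)]
rack [(array([274., 165., 351., 211.]), 0.84)]
sieve [(array([287., 149., 324., 174.]), 0.65)]
mortar [(array([273.,  64., 327., 159.]), 0.96), (array([301., 296., 406., 386.]), 0.39)]
plates [(array([302., 294., 407., 386.]), 0.83)]
ladle [(array([374., 187., 422., 253.]), 0.91)]
mug [(array([396., 260., 428., 307.]), 0.72)]
```

View pics/top0.png

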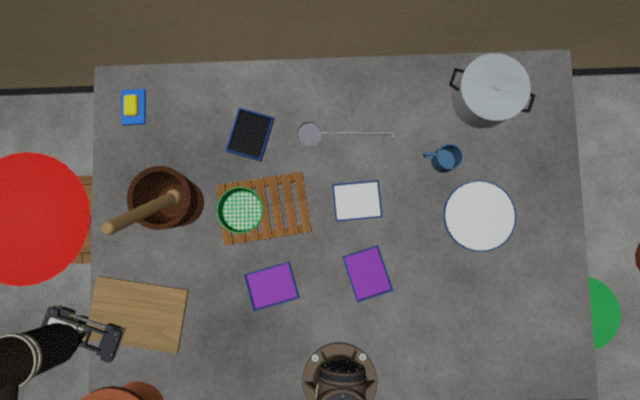

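View pics/side0.png

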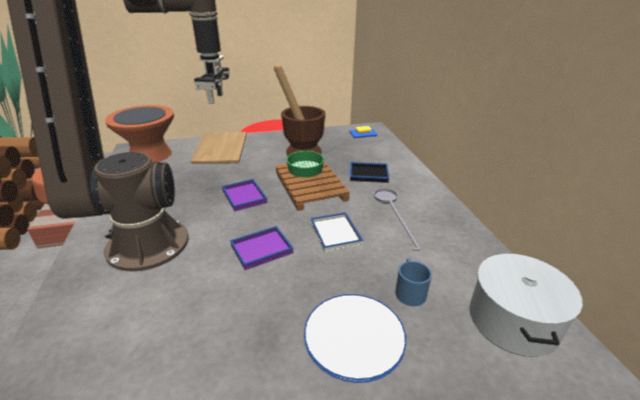

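The top view shows four tray-like objects: white at (357,201), purple at (272,286) and (368,273), and black at (250,134). The target is the white one with the blue rim, lying in front of the rack (263,209), whose mouth faces right (-y). I'll confirm that with a crop and measure.

```bash
cat >> h.py <<'E'
def world(c):
    A=R.from_euler("xyz",c["attitude"],degrees=True).as_matrix()
    return pts(c)@A.T+c["position"]
def rect(P):
    (cx,cy),(w,h),a=cv2.minAreaRect(P[:,:2].astype(np.float32)*1000)
    return np.round([cx,cy,w,h,a],1)
def toplane(c,uv,z):
    A=R.from_euler("xyz",c["attitude"],degrees=True).as_matrix()
    uv=np.asarray(uv,float); d=np.stack([(uv[:,0]-c["cx"])/c["fx"],-(uv[:,1]-c["cy"])/c["fy"],-np.ones(len(uv))],-1)@A.T
    return c["position"]+d*((z-c["position"][2])/d[:,2])[:,None]
E
python3 - <<'E'
from h import *
c=r.capture("top"); W=world(c)
cv2.imwrite("pics/crop.png",cv2.resize(c["pixels"][160:270,200:400,::-1],None,fx=4,fy=4,interpolation=cv2.INTER_CUBIC))
v,u=np.mgrid[0:400,0:640]
print("ledge z",np.median(W[220:260,400:430,2]))
for t in("tray","rack"):
  for m in r.regions_of(t,"top"):
    k=m["pixels"]; P=W[k&(c["range_z"]>0)]
    uv=np.argwhere(k)[:,::-1]
    zz=.022 if t=="tray" else .041
    print(t,m["extent"],m["conf"],"z pct",np.percentile(P[:,2],[5,50,95]).round(3),"rect",rect(toplane(c,uv,zz)))
B=(u>205)&(u<320)&(v>165)&(v<252)&(W[...,2]>.03)&(W[...,2]<.055); print("rack depth",B.sum(),rect(W[B]))
B=(u>325)&(u<390)&(v>175)&(v<228)&(W[...,2]>.012)&(W[...,2]<.04); print("tray rim depth",B.sum(),rect(W[B]))
for b,n in(((205,320,165,252),"rack"),((325,390,175,228),"tray")):
  pass
for t in("plates","mug","ladle","mortar"):
  m=r.regions_of(t,"top")
  if m: P=W[m[0]["pixels"]]; print(t,P.min(0).round(3),P.max(0).round(3))
E
```

```text
ledge z -0.0003350294946388166
tray [242.6, 260.2, 297.7, 310.5] 0.93 z pct [0.    0.006 0.023] rect [298.7 204.  125.  154.4  14.4]
tray [343.9, 245.3, 392.7, 300.8] 0.92 z pct [0.    0.005 0.023] rect [331.  -99.3 151.6 120.5  16.8]
tray [225.5, 111.1, 276.0, 163.0] 0.89 z pct [-0.     0.006  0.023] rect [790.7 265.8 129.9 161.2  72.5]
tray [330.7, 182.2, 382.0, 222.5] 0.78 z pct [0.    0.005 0.023] rect [562.7 -74.2 124.1 150.7   2.5]
rack [215.9, 172.2, 312.6, 244.0] 0.78 z pct [0.025 0.04  0.045] rect [544.7 224.3 194.6 280.6   7.7]
rack depth 3980 [545.2 225.5 194.2 281.1   7.6]
tray rim depth 321 [563.  -75.1 121.4 150.9   3.8]
plates [ 0.391 -0.578 -0.006] [0.616 0.022 1.363]
mug [ 0.45  -0.4   -0.003] [0.723 0.022 1.363]
ladle [ 0.45  -0.201 -0.006] [0.826 0.115 1.363]
mortar [ 0.45   0.022 -0.007] [0.699 0.766 1.363]
```

View pics/crop.png

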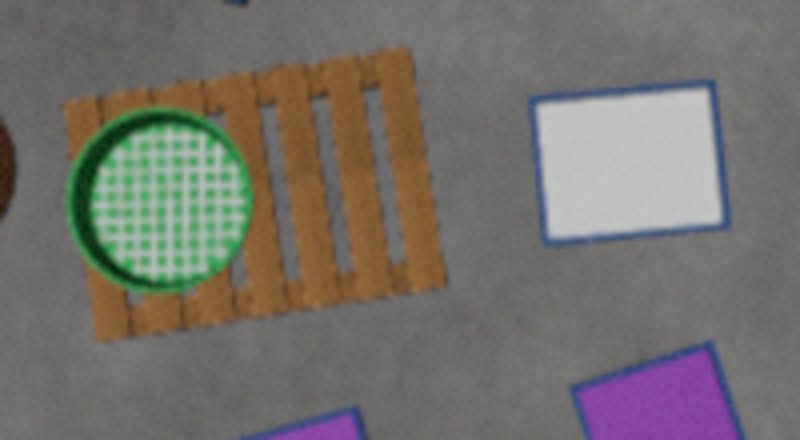

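The crop confirms the white tray with the blue rim, at crop pixel (630,160), lying squarely in front of the rack mouth. The purple and black ones are decoys. It sits at X≈-160 mm, Y≈+22 mm and -4.5° in the rack frame. My plan is to push it sideways onto the centre line with both fingers, which also squares it, and then push it in from behind.

```bash
cat >> h.py <<'E'
M=np.array([563.7,86.2]); RY=7.7   # rack mouth mm, rack x axis at 90+RY deg
a=np.radians(90+RY); ax=np.array([np.cos(a),np.sin(a)]); ay=np.array([-ax[1],ax[0]])
def w(X,Y): return M+X*ax+Y*ay
def rk(p): d=np.asarray(p)-M; return np.round([d@ax,d@ay],1)
def rows(p0,y0,wps):  # poses (x,y,z mm, yaw)
    Rt=R.from_euler("xyz",[180,0,y0],degrees=True)
    for x,y,z,yw in wps:
        t=Rt.inv().apply(np.array([x,y,z])-p0)/500; print(t.round(4).tolist(),[0,0,round(-(yw-y0)/360,5)])
E
python3 - <<'E'
from h import *
c=r.capture("top"); W=world(c); B=(W[...,2]>.3)&(W[...,2]<.42)&(c["range_z"]>0)
B[:, :90]=0; B[300:]=0; print("pestle",W[B].min(0) if B.any() else 0,W[B].max(0) if B.any() else 0)
s=w(-160,122); print(s)
rows([230,635,227],-19.93,[(230,450,190,-20),(270,330,150,-20),(400,100,130,-10),(*s,120,7.7),(*s,60,7.7)])
E
```

```text
pestle [0.46934826 0.51788136 0.30067985] [0.52303716 0.56361897 0.37927005]
[464.2378393  -88.70362658]
[0.1261, 0.3478, 0.074] [0, 0, 0.00019]
[0.2831, 0.5462, 0.154] [0, 0, 0.00019]
[0.6844, 0.89, 0.194] [0, 0, -0.02758]
[0.9338, 1.201, 0.214] [0, 0, -0.07675]
[0.9338, 1.201, 0.334] [0, 0, -0.07675]
```

Call:
jog_arm(
  travel=[
    [0.042,0.116,0.025],
    [0.084,0.232,0.05],
    [0.126,0.348,0.074],
    [0.205,0.447,0.114],
    [0.283,0.546,0.154],
    [0.363,0.615,0.162],
    [0.443,0.684,0.17],
    [0.523,0.752,0.178],
    [0.604,0.821,0.186],
    [0.684,0.89,0.194],
  ],
  dr=[
    [0,0,0],
    [0,0,0],
    [0,0,0],
    [0,0,0],
    [0,0,0],
    [0,0,-0.005],
    [0,0,-0.01],
    [0,0,-0.016],
    [0,0,-0.022],
    [0,0,-0.028],
  ],
  claw=[1,1,1,1,1,1,1,1,1,1],
)

```text
time_s: 2.45
tcp_pos: [0.4008, 0.0983, 0.13]
eef_rot: [-179.9, -0.1, -9.7]
contact_force: [0.6, 0.5, -0.5]
gripper_width: 0.0881
gripper_force: 0.0
```

Run:
```python
from h import *
s=w(-160,122)
rows([400,99,130],-9.85,[(*s,120,7.7),(*s,9,7.7)])
```

```text
[0.1908, 0.3479, 0.02] [0, 0, -0.04875]
[0.1908, 0.3479, 0.242] [0, 0, -0.04875]
```

Call:
jog_arm(
  travel=[
    [0.048,0.087,0.005],
    [0.095,0.174,0.01],
    [0.143,0.261,0.015],
    [0.191,0.348,0.02],
    [0.191,0.348,0.02],
    [0.191,0.348,0.09],
    [0.191,0.348,0.16],
    [0.191,0.348,0.21],
    [0.191,0.348,0.242],
    [0.191,0.348,0.242],
  ],
  dr=[
    [0,0,-0.012],
    [0,0,-0.024],
    [0,0,-0.036],
    [0,0,-0.0488],
    [0,0,-0.0488],
    [0,0,-0.0488],
    [0,0,-0.0488],
    [0,0,-0.0488],
    [0,0,-0.0488],
    [0,0,-0.0488],
  ],
  claw=[1,1,1,1,1,1,1,1,1,1],
)

```text
time_s: 3.7
tcp_pos: [0.4634, -0.0877, 0.0078]
eef_rot: [180.0, 0.1, 7.7]
contact_force: [-0.0, -0.4, 0.4]
gripper_width: 0.0876
gripper_force: 0.0
```

Call:
jog_arm(
  travel=[
    [0.01,0,0],
    [0.02,0,0],
    [0.03,0,0],
    [0.036,0,0],
    [0.042,0,0],
    [0.048,0,0],
    [0.054,0,0],
    [0.06,0,0],
    [0.065,0,0],
    [0.07,0,0],
  ],
  dr=[
    [0,0,0],
    [0,0,0],
    [0,0,0],
    [0,0,0],
    [0,0,0],
    [0,0,0],
    [0,0,0],
    [0,0,0],
    [0,0,0],
    [0,0,0],
  ],
  claw=[1,1,1,1,1,1,1,1,1,1],
)

```text
time_s: 4.95
tcp_pos: [0.499, -0.0834, 0.0084]
eef_rot: [-180.0, 0.0, 7.7]
contact_force: [-2.6, -0.5, -0.1]
gripper_width: 0.0877
gripper_force: 0.8
```

Call:
jog_arm(
  travel=[
    [0.004,0,0],
    [0.008,0,0],
    [0.012,0,0],
    [0.016,0,0],
    [0.02,0,0],
    [0.024,0,0],
    [0.028,0,0],
    [0.031,0,0],
    [0.033,0,0],
    [0.033,0,0],
  ],
  dr=[
    [0,0,0],
    [0,0,0],
    [0,0,0],
    [0,0,0],
    [0,0,0],
    [0,0,0],
    [0,0,0],
    [0,0,0],
    [0,0,0],
    [0,0,0],
  ],
  claw=[1,1,1,1,1,1,1,1,1,1],
)

```text
time_s: 6.2
tcp_pos: [0.5155, -0.0812, 0.0086]
eef_rot: [180.0, -0.0, 7.7]
contact_force: [-1.3, 0.4, -0.9]
gripper_width: 0.0873
gripper_force: 0.7
```

```bash
cat >> h.py <<'E'
def tray(c,box):
    W=world(c); v,u=np.mgrid[0:400,0:640]; p=c["pixels"].astype(int)
    hsv=cv2.cvtColor(c["pixels"],cv2.COLOR_RGB2HSV)
    B=(u>box[0])&(u<box[1])&(v>box[2])&(v<box[3])&(hsv[...,1]<25)&(hsv[...,2]>150)
    n,l,st,_=cv2.connectedComponentsWithStats(B.astype(np.uint8)); k=1+st[1:,4].argmax()
    q=rect(toplane(c,np.argwhere(l==k)[:,::-1],.005)); return q,rk(q[:2]),st[k]
E
python3 - <<'E'
from h import *
s=r.get_state(); print(rk(s["tcp_pos"][:2]*1000),s["contact_force"],s["eef_rot"])
c=r.capture("top"); save(c,"top1.png"); print(tray(c,(315,400,165,240)))
for m in r.regions_of("tray","top"):
    q=rect(toplane(c,np.argwhere(m["pixels"])[:,::-1],.022)); print(m["conf"],q,rk(q[:2]))
E
```

```text
[-159.4   70.2] [-1.25415404  0.41010289 -0.92109908] [ 1.79999131e+02 -1.39054272e-02  7.72299885e+00]
(array([614.7, -65.1,  51.7, 139.2,   7.9]), array([-156.8,  -30.3]), array([331, 174,  44,  23, 572], dtype=int32))
0.87 [289.5 239.1 125.7  81.6  13.1] [188.3 251.2]
0.81 [330.1 -99.6 151.6 122.4  16.8] [-152.8  256.4]
0.69 [619.4 -62.1  58.8 153.7  12.5] [-154.4  -35.3]
0.61 [789.3 266.6 129.5 157.1  71.7] [ 148.5 -247.7]
```

Run:
```python
from h import *
p=w(-160,70.5); e=w(-275,-1)
rows([*p,9],7.7,[(*w(-160,100),9,7.7),(*w(-160,100),90,7.7),(*w(-240,60),90,-30),(*e,90,-82.3)]); print(e)
```

```text
[-0.059, 0.0, 0.0] [0, 0, -0.0]
[-0.059, 0.0, -0.162] [0, 0, -0.0]
[0.021, 0.16, -0.162] [0, 0, 0.10472]
[0.143, 0.23, -0.162] [0, 0, 0.25]
[ 601.53718419 -186.18639374]
```

Call:
jog_arm(
  travel=[
    [-0.03,0,0],
    [-0.059,0,0],
    [-0.059,0,-0.08],
    [-0.059,0,-0.162],
    [-0.03,0.06,-0.162],
    [0.0,0.12,-0.162],
    [0.03,0.165,-0.162],
    [0.07,0.19,-0.162],
    [0.11,0.21,-0.162],
    [0.143,0.23,-0.162],
  ],
  dr=[
    [0,0,0],
    [0,0,0],
    [0,0,0],
    [0,0,0.029],
    [0,0,0.058],
    [0,0,0.087],
    [0,0,0.116],
    [0,0,0.145],
    [0,0,0.174],
    [0,0,0.203],
  ],
  claw=[1,1,0.55,0.55,0.55,0.55,0.55,0.55,0.55,0.55],
)

```text
time_s: 7.55
tcp_pos: [0.6015, -0.1859, 0.0896]
eef_rot: [-180.0, -0.0, -65.7]
contact_force: [-0.1, 0.1, -0.4]
gripper_width: 0.048
gripper_force: 0.0
```

Run:
```python
from h import *
s=r.get_state(); print(rk(s["tcp_pos"][:2]*1000),s["eef_rot"])
c=r.capture("top"); save(c,"top2.png"); print(tray(c,(315,400,165,240)))
for m in r.regions_of("tray","top"):
    q=rect(toplane(c,np.argwhere(m["pixels"])[:,::-1],.022)); print(m["conf"],q,rk(q[:2]))
y0=7.7-.203*360
rows([*w(-275,-1),90],y0,[(*w(-275,-1),90,-82.3),(*w(-275,-1),9,-82.3)])
```

```text
[-274.7   -1. ] [-1.79985431e+02 -3.55906013e-03 -6.57175948e+01]
(array([ 570.3, -109.1,   66.4,   65.7,    4.8]), array([-194.4,   19.6]), array([358, 188,  21,  22, 369], dtype=int32))
0.77 [297.7 204.4 122.7 150.   13.1] [152.8 247.8]
0.7 [ 567.2 -112.4   75.2   73.5    3.2] [-197.3   23.1]
0.66 [ 341.3 -132.5  150.3   60.2   12.5] [-186.9  249.7]
0.2 [784.5 -45.  314.7  76.2  88.2] [-159.6 -201.2]
[0.0, 0.0, 0.0] [0, 0, 0.047]
[0.0, -0.0, 0.162] [0, 0, 0.047]
```

Call:
jog_arm(
  travel=[
    [0,0,0],
    [0,0,0],
    [0,0,0.06],
    [0,0,0.11],
    [0,0,0.145],
    [0,0,0.16],
    [0,0,0.162],
    [0,0,0.162],
    [0,0,0.162],
    [0,0,0.162],
  ],
  dr=[
    [0,0,0.025],
    [0,0,0.047],
    [0,0,0.047],
    [0,0,0.047],
    [0,0,0.047],
    [0,0,0.047],
    [0,0,0.047],
    [0,0,0.047],
    [0,0,0.047],
    [0,0,0.047],
  ],
  claw=[0.55,0.55,0.55,0.55,0.55,0.55,0.55,0.55,0.55,0.55],
)

```text
time_s: 8.9
tcp_pos: [0.6019, -0.1856, 0.009]
eef_rot: [-180.0, -0.0, -82.3]
contact_force: [0.0, -0.4, -0.4]
gripper_width: 0.0482
gripper_force: 0.0
```

Run:
```python
from h import *
s=r.get_state(); print(rk(s["tcp_pos"][:2]*1000),s["eef_rot"])
c=r.capture("side"); save(c,"side2.png")
for m in r.regions_of("tray","side"):
    q=rect(toplane(c,np.argwhere(m["pixels"])[:,::-1],.022)); print(m["conf"],q,rk(q[:2]))
c=r.capture("wrist"); save(c,"wrist2.png"); print({k:c[k] for k in c if k not in("pixels","range_z")})
```

```text
[-274.4   -1.4] [-1.79954489e+02 -7.29448896e-03 -8.22743720e+01]
0.8 [300.  194.2 128.  183.6  14.4] [142.4 246.9]
0.61 [ 333.7 -107.6  160.7  148.8   17.9] [-161.2  253.9]
0.59 [582.4 -76.3 128.7 180.    6.8] [-163.5    3.2]
{'fx': 309.70691628693146, 'fy': 309.70691628693146, 'cx': 320.09822020297554, 'cy': 200.59789232233868, 'hand_eye': array([[-2.56473169e-04,  9.58794285e-01,  2.84101132e-01,
         7.71751634e-02],
       [ 9.99999923e-01,  3.30367267e-04, -2.12181831e-04,
         5.07058601e-04],
       [-2.97296441e-04,  2.84101056e-01, -9.58794296e-01,
        -1.59367940e-01],
       [ 0.00000000e+00,  0.00000000e+00,  0.00000000e+00,
         1.00000000e+00]])}
```

View pics/side2.png

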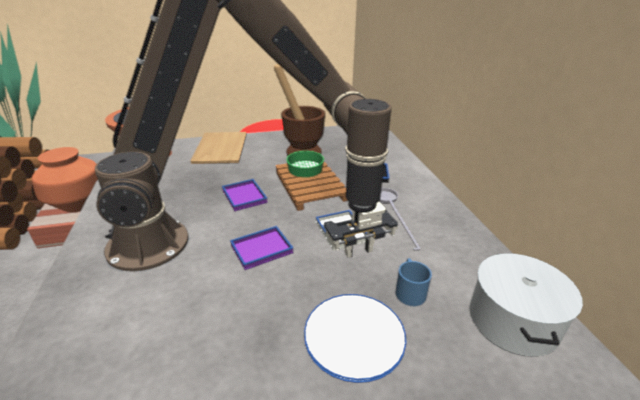

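View pics/wrist2.png

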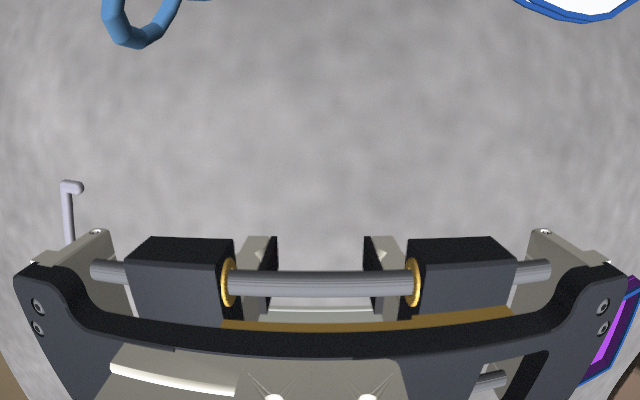

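The side view shows the gripper behind the tray at about (357,235), with the tray squarely ahead of it. The wrist camera faces backwards, where the mug and plates are clear. I'll start pushing (forward is tool -x).

Call:
jog_arm(
  travel=[
    [-0.015,0,0],
    [-0.03,0,0],
    [-0.04,0,0],
    [-0.046,0,0],
    [-0.052,0,0],
    [-0.058,0,0],
    [-0.064,0,0],
    [-0.071,0,0],
    [-0.08,0,0],
    [-0.09,0,0],
  ],
  dr=[
    [0,0,0],
    [0,0,0],
    [0,0,0],
    [0,0,0],
    [0,0,0],
    [0,0,0],
    [0,0,0],
    [0,0,0],
    [0,0,0],
    [0,0,0],
  ],
  claw=[0.55,0.55,0.55,0.55,0.55,0.55,0.55,0.55,0.55,0.55],
)

```text
time_s: 10.3
tcp_pos: [0.5955, -0.1409, 0.0086]
eef_rot: [180.0, -0.0, -82.3]
contact_force: [1.1, -2.7, -0.3]
gripper_width: 0.048
gripper_force: 1.1
```

Call:
jog_arm(
  travel=[
    [-0.01,0,0],
    [-0.02,0,0],
    [-0.03,0,0],
    [-0.04,0,0],
    [-0.05,0,0],
    [-0.06,0,0],
    [-0.07,0,0],
    [-0.08,0,0],
    [-0.09,0,0],
    [-0.1,0,0],
  ],
  dr=[
    [0,0,0],
    [0,0,0],
    [0,0,0],
    [0,0,0],
    [0,0,0],
    [0,0,0],
    [0,0,0],
    [0,0,0],
    [0,0,0],
    [0,0,0],
  ],
  claw=[0.55,0.55,0.55,0.55,0.55,0.55,0.55,0.55,0.55,0.55],
)

```text
time_s: 11.55
tcp_pos: [0.5887, -0.0911, 0.0086]
eef_rot: [180.0, 0.0, -82.3]
contact_force: [0.8, -1.8, 0.1]
gripper_width: 0.0482
gripper_force: 1.0
```

Run:
```python
from h import *
s=r.get_state(); print(rk(s["tcp_pos"][:2]*1000),s["eef_rot"],s["contact_force"])
c=r.capture("top"); save(c,"top3.png"); print(tray(c,(290,400,165,240)))
cs=r.capture("side"); save(cs,"side3.png"); print(tray(cs,(270,400,160,260)))
cv2.imwrite("pics/both3.png",np.hstack([cv2.resize(c["pixels"][150:260,270:410,::-1],(400,314)),cv2.resize(cs["pixels"][150:260,270:410,::-1],(400,314))]))
```

```text
[-179.    -1.1] [ 1.79997254e+02  7.11631266e-04 -8.22820997e+01] [ 0.76261435 -1.78406711  0.09071716]
(array([539.3,  -6.8,  33.6, 115.1,   7.9]), array([-88.9,  36.6]), array([319, 201,  35,  16, 328], dtype=int32))
(array([626.5, 101.7, 614.9, 540.9,  77.8]), array([  6.9, -64.3]), array([ 271,  161,  129,   99, 6193], dtype=int32))
```

View pics/both3.png

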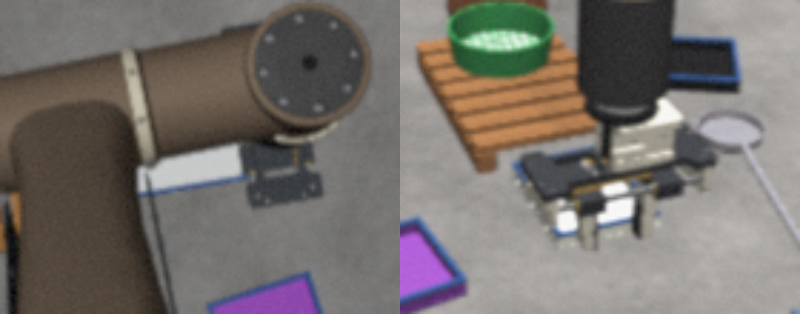

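The left crop shows the visible tray side at crop pixel (190,170), parallel to the rack. The right crop shows the fingers on its rear wall, with the tray heading squarely into the mouth. The offset is about -1.5 mm and the angle about 0°, so I'll continue.

Call:
jog_arm(
  travel=[
    [-0.01,0,0],
    [-0.02,0,0],
    [-0.03,0,0],
    [-0.04,0,0],
    [-0.05,0,0],
    [-0.06,0,0],
    [-0.07,0,0],
    [-0.08,0,0],
    [-0.09,0,0],
    [-0.1,0,0],
  ],
  dr=[
    [0,0,0],
    [0,0,0],
    [0,0,0],
    [0,0,0],
    [0,0,0],
    [0,0,0],
    [0,0,0],
    [0,0,0],
    [0,0,0],
    [0,0,0],
  ],
  claw=[0.55,0.55,0.55,0.55,0.55,0.55,0.55,0.55,0.55,0.55],
)

```text
time_s: 12.9
tcp_pos: [0.5821, -0.0416, 0.0086]
eef_rot: [-180.0, -0.0, -82.3]
contact_force: [1.1, -3.5, 1.6]
gripper_width: 0.0483
gripper_force: 1.5
```

Run:
```python
from h import *
s=r.get_state(); print(rk(s["tcp_pos"][:2]*1000),s["eef_rot"],s["contact_force"])
cs=r.capture("side"); c=r.capture("top")
cv2.imwrite("pics/both4.png",np.hstack([cv2.resize(c["pixels"][150:260,250:390,::-1],(400,314)),cv2.resize(cs["pixels"][140:250,260:400,::-1],(400,314))]))
```

```text
[-129.1   -1.1] [-1.79994279e+02 -1.40359663e-03 -8.22783440e+01] [ 1.07131697 -3.52568153  1.63460818]
```

View pics/both4.png

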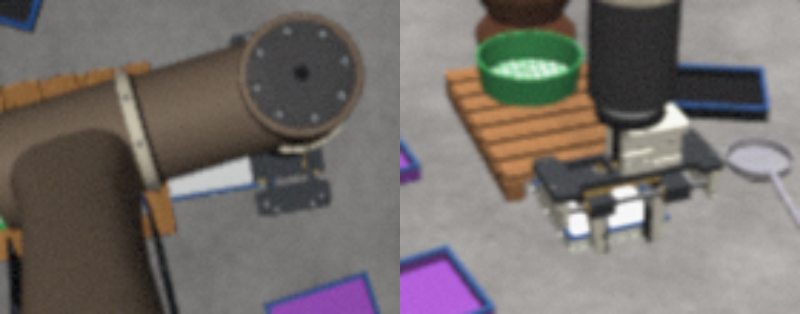

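The side crop shows the tray entering between the runners, with a gap to the near runner end at crop pixel (515,190). I'll continue with two more pushes.

Call:
jog_arm(
  travel=[
    [-0.008,0,0],
    [-0.016,0,0],
    [-0.024,0,0],
    [-0.032,0,0],
    [-0.04,0,0],
    [-0.048,0,0],
    [-0.056,0,0],
    [-0.064,0,0],
    [-0.072,0,0],
    [-0.08,0,0],
  ],
  dr=[
    [0,0,0],
    [0,0,0],
    [0,0,0],
    [0,0,0],
    [0,0,0],
    [0,0,0],
    [0,0,0],
    [0,0,0],
    [0,0,0],
    [0,0,0],
  ],
  claw=[0.55,0.55,0.55,0.55,0.55,0.55,0.55,0.55,0.55,0.55],
)

```text
time_s: 14.25
tcp_pos: [0.5766, -0.002, 0.0085]
eef_rot: [180.0, -0.0, -82.3]
contact_force: [0.2, -1.2, -1.2]
gripper_width: 0.0482
gripper_force: 0.9
```

Call:
jog_arm(
  travel=[
    [-0.01,0,0],
    [-0.02,0,0],
    [-0.03,0,0],
    [-0.04,0,0],
    [-0.05,0,0],
    [-0.06,0,0],
    [-0.07,0,0],
    [-0.08,0,0],
    [-0.09,0,0],
    [-0.1,0,0],
  ],
  dr=[
    [0,0,0],
    [0,0,0],
    [0,0,0],
    [0,0,0],
    [0,0,0],
    [0,0,0],
    [0,0,0],
    [0,0,0],
    [0,0,0],
    [0,0,0],
  ],
  claw=[0.55,0.55,0.55,0.55,0.55,0.55,0.55,0.55,0.55,0.55],
)

```text
time_s: 15.5
tcp_pos: [0.57, 0.0476, 0.0085]
eef_rot: [180.0, 0.0, -82.3]
contact_force: [0.4, -2.0, -1.4]
gripper_width: 0.0485
gripper_force: 0.9
```

Run:
```python
from h import *
s=r.get_state(); print(rk(s["tcp_pos"][:2]*1000),s["eef_rot"],s["contact_force"])
cs=r.capture("side"); c=r.capture("top")
cv2.imwrite("pics/both5.png",np.hstack([cv2.resize(c["pixels"][150:260,230:370,::-1],(400,314)),cv2.resize(cs["pixels"][140:250,260:400,::-1],(400,314))]))
```

```text
[-39.1  -1. ] [ 1.79997778e+02  1.19279733e-03 -8.22807606e+01] [ 0.40999766 -2.0019154  -1.35566326]
```

View pics/both5.png

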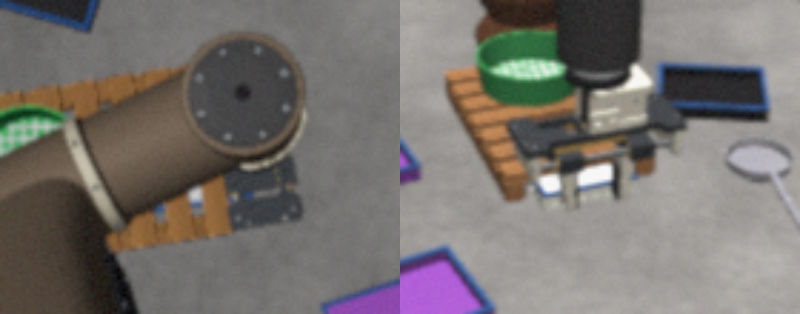

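The tray is now mostly under the rack, with about 28 mm still sticking out. I'll push 24 mm, then back off and lift to measure.

Call:
jog_arm(
  travel=[
    [-0.007,0,0],
    [-0.014,0,0],
    [-0.021,0,0],
    [-0.028,0,0],
    [-0.034,0,0],
    [-0.039,0,0],
    [-0.043,0,0],
    [-0.046,0,0],
    [-0.048,0,0],
    [-0.048,0,0],
  ],
  dr=[
    [0,0,0],
    [0,0,0],
    [0,0,0],
    [0,0,0],
    [0,0,0],
    [0,0,0],
    [0,0,0],
    [0,0,0],
    [0,0,0],
    [0,0,0],
  ],
  claw=[0.55,0.55,0.55,0.55,0.55,0.55,0.55,0.55,0.55,0.55],
)

```text
time_s: 16.85
tcp_pos: [0.5668, 0.0712, 0.0085]
eef_rot: [-180.0, 0.0, -82.3]
contact_force: [0.0, -2.9, 1.5]
gripper_width: 0.0481
gripper_force: 1.3
```

Call:
jog_arm(
  travel=[
    [0.02,0,0],
    [0.06,0,0],
    [0.12,0,0],
    [0.2,0,0],
    [0.27,0,-0.05],
    [0.3,0,-0.13],
    [0.3,0,-0.2],
    [0.3,0,-0.2],
    [0.3,0,-0.2],
    [0.3,0,-0.2],
  ],
  dr=[
    [0,0,0],
    [0,0,0],
    [0,0,0],
    [0,0,0],
    [0,0,0],
    [0,0,0],
    [0,0,0],
    [0,0,0],
    [0,0,0],
    [0,0,0],
  ],
  claw=[0.55,0.55,0.55,0.55,0.55,0.55,0.55,0.55,0.55,0.55],
)

```text
time_s: 18.1
tcp_pos: [0.5861, -0.0779, 0.1074]
eef_rot: [179.9, 0.0, -82.3]
contact_force: [-0.3, -0.2, 0.3]
gripper_width: 0.0484
gripper_force: 0.0
```

Run:
```python
from h import *
s=r.get_state(); print(rk(s["tcp_pos"][:2]*1000),s["contact_force"])
cs=r.capture("side"); c=r.capture("top")
cv2.imwrite("pics/both6.png",np.hstack([cv2.resize(c["pixels"][160:260,210:330,::-1],(400,333)),cv2.resize(cs["pixels"][140:240,260:380,::-1],(400,333))]))
# tray-rim points seen in side view near mouth by depth: front wall & rack front
W=world(cs); v,u=np.mgrid[0:400,0:640]
d=W[...,:2]*1000-M; X=d@ax; Y=d@ay; z=W[...,2]*1000
for n,lo,hi in(("tray wall",6,18),("rack slat",30,39)):
  B=(X>-60)&(X<60)&(abs(Y)<58)&(z>lo)&(z<hi)&(cs["range_z"]>0)
  for y0 in range(-50,51,20):
    k=B&(abs(Y-y0)<10)
    if k.sum()>3: print(n,y0,k.sum(),np.percentile(X[k],[5,25,50]).round(1))
```

```text
[-165.6   -0.2] [-0.25551078 -0.16954817  0.26966465]
tray wall -30 9 [-9.1 -2.5 26.1]
tray wall -10 19 [-7.4 -5.9 -4.2]
tray wall 10 22 [-7.  -5.4 -4. ]
tray wall 30 19 [-6.9 -5.7 -4.3]
tray wall 50 17 [-7.9 -5.1 -4.1]
rack slat -10 10 [-3.8 -0.7  0.9]
rack slat 10 16 [-1.6  0.8  2.6]
rack slat 30 19 [-1.5  0.   4.1]
rack slat 50 20 [-0.4  1.   2.4]
```

View pics/both6.png

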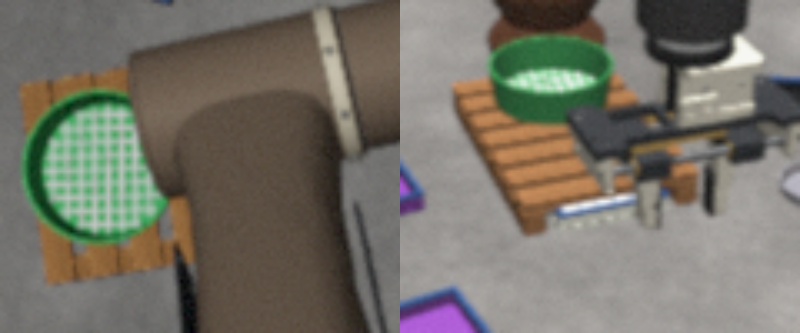

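The side view shows the tray's near rim at crop pixel (600,208), just proud of the front slat and centred between the runners. Depth puts it about 6 mm out and square. One last 4.5 mm push makes it flush without the fingers touching the front slat.

Call:
jog_arm(
  travel=[
    [0,0,0.06],
    [0,0,0.13],
    [0,0,0.19],
    [0,0,0.2],
    [-0.08,0,0.2],
    [-0.16,0,0.2],
    [-0.22,0,0.2],
    [-0.26,0,0.2],
    [-0.28,0,0.2],
    [-0.288,0,0.2],
  ],
  dr=[
    [0,0,0],
    [0,0,0],
    [0,0,0],
    [0,0,0],
    [0,0,0],
    [0,0,0],
    [0,0,0],
    [0,0,0],
    [0,0,0],
    [0,0,0],
  ],
  claw=[0.55,0.55,0.55,0.55,0.55,0.55,0.55,0.55,0.55,0.55],
)

```text
time_s: 19.45
tcp_pos: [0.5677, 0.0653, 0.0088]
eef_rot: [-180.0, -0.0, -82.3]
contact_force: [0.8, 0.5, 0.1]
gripper_width: 0.048
gripper_force: 0.0
```

Call:
jog_arm(
  travel=[
    [-0.004,0,0],
    [-0.008,0,0],
    [-0.012,0,0],
    [-0.015,0,0],
    [-0.018,0,0],
    [-0.02,0,0],
    [-0.021,0,0],
    [-0.021,0,0],
    [-0.021,0,0],
    [-0.021,0,0],
  ],
  dr=[
    [0,0,0],
    [0,0,0],
    [0,0,0],
    [0,0,0],
    [0,0,0],
    [0,0,0],
    [0,0,0],
    [0,0,0],
    [0,0,0],
    [0,0,0],
  ],
  claw=[0.55,0.55,0.55,0.55,0.55,0.55,0.55,0.55,0.55,0.55],
)

```text
time_s: 20.7
tcp_pos: [0.5661, 0.0756, 0.0085]
eef_rot: [180.0, 0.0, -82.3]
contact_force: [-0.5, -1.5, -0.5]
gripper_width: 0.048
gripper_force: 0.8
```

Call:
jog_arm(
  travel=[
    [0.02,0,0],
    [0.06,0,0],
    [0.12,0,0],
    [0.2,0,0],
    [0.27,0,-0.05],
    [0.3,0,-0.13],
    [0.3,0,-0.2],
    [0.3,0,-0.3],
    [0.3,0,-0.3],
    [0.3,0,-0.3],
  ],
  dr=[
    [0,0,0],
    [0,0,0],
    [0,0,0],
    [0,0,0],
    [0,0,0],
    [0,0,0],
    [0,0,0],
    [0,0,0],
    [0,0,0],
    [0,0,0],
  ],
  claw=[0.55,0.55,0.55,0.55,0.55,0.55,0.55,0.55,0.55,0.55],
)

```text
time_s: 21.95
tcp_pos: [0.586, -0.0739, 0.1585]
eef_rot: [-180.0, 0.0, -82.3]
contact_force: [0.4, 0.1, -1.1]
gripper_width: 0.0483
gripper_force: 0.0
```

Run:
```python
from h import *
s=r.get_state(); print(rk(s["tcp_pos"][:2]*1000),s["contact_force"])
cs=r.capture("side")
cv2.imwrite("pics/s7.png",cv2.resize(cs["pixels"][140:240,260:380,::-1],(720,600),interpolation=cv2.INTER_CUBIC))
W=world(cs); d=W[...,:2]*1000-M; X=d@ax; Y=d@ay; z=W[...,2]*1000
for n,lo,hi in(("tray wall",6,18),("rack slat",30,39)):
  B=(X>-60)&(X<60)&(abs(Y)<58)&(z>lo)&(z<hi)&(cs["range_z"]>0)
  for y0 in range(-50,51,20):
    k=B&(abs(Y-y0)<10)
    if k.sum()>3: print(n,y0,k.sum(),np.percentile(X[k],[5,25,50]).round(1))
```

```text
[-161.7   -0.6] [ 0.43152459  0.10959201 -1.09576314]
tray wall -50 17 [-4.5 -1.7  1. ]
tray wall -30 17 [-3.4 -1.6 -0.7]
tray wall -10 16 [-4.6 -2.4  0.2]
tray wall 10 20 [-2.  -0.5  0.6]
tray wall 30 17 [-3.6 -1.  -0. ]
tray wall 50 21 [-3.3 -0.8  0.9]
rack slat -50 10 [-1.9 -0.1  0.4]
rack slat -30 20 [-3.3 -0.4  1.5]
rack slat -10 19 [-1.3  0.3  1.5]
rack slat 10 20 [-1.6  1.2 21.5]
rack slat 30 19 [-1.2  0.1  3. ]
rack slat 50 18 [-1.9  0.7  3.9]
```

View pics/s7.png

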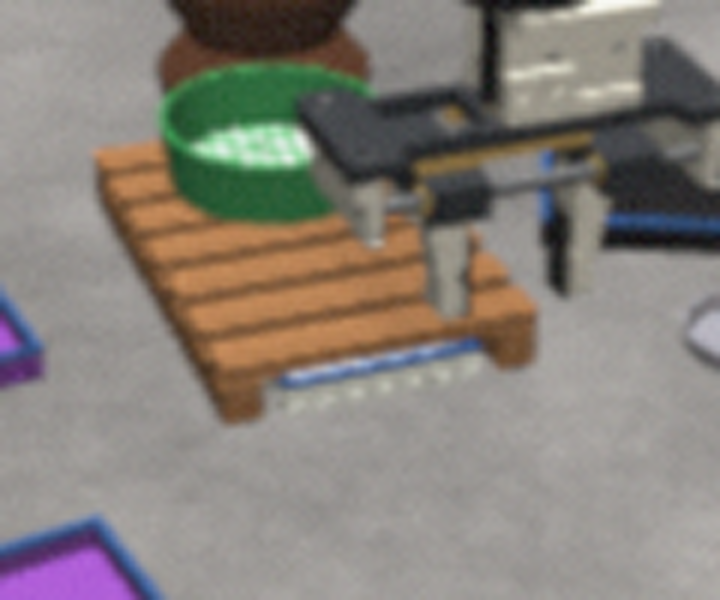

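The tray's near end (crop pixel 380,365) is flush with the front slat, about 1 mm out, square and centred with similar gaps to both runners. The robot is clear, so I'll hand in.

```bash
python3 -c "
from plant import r
print(r.close_job())"
```

```text
the job is handed in; nothing more can be done
None
```

The white tray is under the rack, square and centred between the runners, with its near end about 1 mm out from the front edge; I've handed the job in, but no verdict was returned.

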